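Hold the hob guard's gate wide open

ROBOT

A 6-joint arm with a two-finger parallel gripper is mounted at the origin on the work surface. World frame = base frame: x ahead of the robot, y to its left, z up, the work surface at z = 0. Lengths are in m, angles in degrees, forces in N, time in s.
With the tool pointing down it reaches from about 0.375 to 0.975 m from the base axis. Payload 3.8 kg.
Tool frame: the origin (TCP) lies midway between the tips of the shut fingers; the grasp point (between the pads) lies 19 mm behind it; z points along the fingers, y is the line along which they close (so a half turn about z gives the same grasp; the last joint's range is limited). The gripper opens to 88 mm and grips with 3 to 60 N. Pads are 18 mm wide; open, the fingers measure 123 mm over their backs; the gripper's body (75 mm by 187 mm) begins 45 mm behind the grasp point.
Start: joints at [-68.291, 15.12, 91.902, -0, 72.978, -2.114], TCP at [0.273, -0.617, 0.239] pointing down, gripper open.
Joint ranges: [-150.88, 150.88], [-54.13, 125.18], [17.81, 147.31], [-75.09, 255.09], [0, 152.58], [-146.25, 146.25]. Speed limits (degrees/s): [147.25, 147.25, 180, 180, 180, 180].

INTERFACE

Orientations are given as [roll, pitch, yaw] about the fixed x, y, z axes, in that order (R = Rz(yaw) Ry(pitch) Rx(roll)).
In Python, from cell import * gives the robot as it stands. Calls block until the motion is done:
- move_ptp(position, orientation): joint-space move of the TCP to a pose.
- move_linear(position, rot=None, vel=0.15, max_force=None): straight line of the TCP; rot=None keeps the orientation; vel is the mean speed in m/s. With max_force (N) it stops when the force on the tool has changed by that much, and returns True; else False.
- goto_joints(angles): joint-space move.
- move_gripper(opening, squeeze=None): finger opening in m; squeeze is the grip in N (None keeps the last); returns when the fingers have stopped.
- dwell(seconds).
- inverse_kinematics(position, orientation): joint angles nearest the present ones, or None.
- get_image(name): name is "side" or "top" or "wrist"; returns the picture (480x640x3 uint8, red, green, blue); there is no depth.
- calibration(name): a dict with "mtx" (3x3 intrinsics, pixels), "R" (3x3) and "t" (3): a world point X has camera coordinates R X + t. Camera axes: x right, y down, z forward; pixel columns grow to the right and rows downward; lengths in m; the calibration is good to about 2 mm. A picture is of the moment at which its call begins: read the wrist's pose just before it. calibration takes no time and is no camera call; for the wrist camera it gives the pose at the moment of the call.
A pose or a line that the arm cannot do raises Unreachable and nothing moves.
- finish_job(): hands the job in; it is judged then, once.
Trained networks look in the newest picture that a camera, given by its name, has taken for a name from the list of things; names that differ only in an ending like _2 or _b are one class to them, and where a whole thing is asked for, a point or a joint stands for the part that bears it (a point fixed in the world has none). Each returns a list of dicts, best first, with "conf" (0 to 1); they miss things now and then, are a little off and sometimes report something else, mostly with a low value. They report only what shows in the picture. A call takes as long as a camera call.
- boxes_of(camera, query): "bbox" ([centre column, centre row, width, height] in pixels, round what is visible of it).
Readings, each from a call of its own:
- read_t(): time.
- read_qpos(): joint angles.
- read_joint_vel(): joint speeds.
- read_effort(): joint torques, N m.
- read_tcp_pos(): TCP position.
- read_tool_rot(): TCP orientation.
- read_wrist_force(): force on the tool from outside, world axes, zero at the start.
- read_torque(): the same for the moment, N m.
- read_grip_width(): finger opening in m.
- read_gripper_force(): force on a finger pad.
Only numpy, scipy, OpenCV 4.12 (cv2) and the standard library are available. Lean on these libraries where they do the work, as an engineer would, in place of code of your own. Each camera call takes 0.05 s, during which the arm holds its last target. There are 200 camera calls.

TASK

The cook is about to lift the casserole off the hob, so open the gate of the white child guard around it: squeeze the orange safety catch on the gate's top rail fully home first, then squeeze the blue handle catch next to it to draw the bolt, and swing the gate out towards you, past its hold-open click, until it stands wide, nearly at its stop and clearly beyond square to the fence. A spring pulls the gate back, so finish while the gripper is still holding it wide; do not let go. Leave the casserole, the mug, the pepper mill, the salt jar and the spatula where they are.

Things in the scene. Friction and masses are not known exactly. Their poses are not given: they have to be found in the camera images.
- guard: White steel child guard, a 190 mm high fence on three sides of a portable two-zone induction hob (300 x 580 mm, top 60 mm above the worktop), fixed. Origin: foot of the gate's hinge axis on the worktop. x from the gate into the hob (away from the robot, give or take the yaw), y along the fence to the robot's left, z up. The fixed fence runs 335 mm along +y; the side panels are 360 mm deep.
- hinge (a point): Fixed point on the gate's vertical hinge axis (20 mm steel post at the gate's left end as the robot sees it), 226 mm above the worktop, the height at which both catches are gripped. Axes as the guard's. The shut gate runs from here 262 mm along -y: white steel frame with rods, rails 20 mm deep, from 22 to 190 mm above the worktop, 0.7 to 1.1 kg.
- gate (a joint): Opening angle in rad: 0 shut in line with the fence, 1.92 at its stop. Seen from above it turns clockwise as it opens, its free end swinging out towards the robot. A soft, damped hinge spring pulls it shut at all angles: 0.15 N m when shut to 0.43 N m at the stop (0.7 to 2 N at the handle).
- click (a point): Fixed: sprung black roller of the hold-open click, on top of the fence 37 mm left of the hinge. The hinge's lobe meets it from about 0.70 to 1.28 rad of gate angle; getting over takes about 1 N m in all (4 to 5 N at the handle). Let go beyond it, the gate swings back and rests against it at about 1.29 rad; let go before it, the gate swings back to the latch post.
- safety_grip (a point): Grip point of the orange safety catch on the gate's top rail, 140 mm from the hinge axis, 226 mm above the worktop: midway between two upright fins, each 20 mm wide along y, 5 mm thick, 246 mm high. Moves with the gate; x square to the gate (into the hob when shut), y along the rail to the hinge, z up. The orange fin on the robot's side slides, the grey one behind the rail is fixed.
- safety (a joint): Travel in m of the orange slide towards its grey fin (gate's +x): 0 set, 0.013 fully squeezed. Outside the fins measure 53 mm when set, 40 mm when squeezed. It slides with about 4 N of friction and stays where it is left. While set, its block stands behind the tail of the bolt, which can then be drawn no more than about 2 mm.
- handle_grip (a point): Grip point of the blue handle catch on the gate's top rail, 228 mm from the hinge axis, 226 mm above the worktop: midway between two upright fins, each 24 mm wide along x, 5 mm thick, 246 mm high. Moves with the gate; axes as safety_grip. The blue fin nearer the free end slides along the rail towards the grey fixed one. The bolt under the fins tops out at 202 mm: keep fingertips above 204 mm.
- bolt (a joint): Travel in m of blue fin and bolt towards the hinge: 0 bolted (nose 10 mm in the keeper on the latch post, gate locked), 0.013 fully drawn; the gate is free from about 0.012. Outside the fins measure 46 mm bolted, 33 mm squeezed; the squeezed pair is also the gate's handle. A spring of 5.5 to 9 N shoots it out again when let go; once the gate is clear of the keeper that does not matter.
- casserole: Steel casserole with lid and two loop handles, diameter 164 mm (216 mm over the handles), 103 mm high with its black knob, 0.9 to 1.8 kg; stands on the hob right behind the gate, about 130 mm from it. Origin: centre of its underside. Not to be disturbed. (The blue kettle on the hob's other zone is fixed, its handle 231 mm above the worktop.)
- pepper_mill: Wooden pepper mill, diameter 58 mm, 157 mm high, upright on the worktop. Origin: centre of its underside. Not to be disturbed.
- mug: Blue mug, diameter 82 mm, 95 mm high, upright on the worktop. Origin: centre of its underside. Not to be disturbed.
- salt_jar: White salt jar with wooden lid, diameter 72 mm, 100 mm high, upright on the worktop. Origin: centre of its underside. Not to be disturbed.
- spatula: Spatula with a wooden handle, 280 mm long, lying flat on the worktop to the right of the guard. Origin: underside near its middle. Not to be disturbed.

How it is judged (in metres and radians):
On the way, in this order (a step that is already met when the one before it is completed fails the run):
1. the safety catch is squeezed home while the bolt is still shut (value of joint safety above 0.01 m and value of joint bolt below 0.004 m and value of joint gate below 0.05 rad), for 0.2 s.
2. the bolt is drawn by the handle catch with the gate still shut (value of joint bolt above 0.01 m and value of joint gate below 0.15 rad), for 0.1 s.
3. the gate is swung past its hold-open click (value of joint gate above 1.31 rad), for 0.1 s.
At the end, for the whole second after the job is handed in: The gate stands beyond 1.66 rad (95 degrees), at rest (under 0.15 rad/s), held there by the gripper's fingers (over 0.7 N on the gate or its catches); the five other loose things are within 30 mm of where they began, and all but the spatula upright within 0.2 rad (value of joint gate above 1.66 rad and velocity of joint gate between -0.15 and 0.15 rad/s and contact force between the fingers and gate above 0.7 N and distance of each of casserole, pepper_mill, mug, salt_jar, spatula from where it was at the start of the episode below 0.03 m and angle between each of casserole, pepper_mill, mug, salt_jar's own z axis and vertical below 0.2 rad); the arm keeps its last pose, push and grip.
It fails at once if the casserole is shoved (distance of casserole from where it was at the start of the episode above 0.05 m).
It fails at once if something else on the island is shoved or knocked over (distance of any of pepper_mill, mug, salt_jar, spatula from where it was at the start of the episode above 0.05 m).
It also fails if it takes over 48 s, if anything falls off the work surface, if the arm or the gripper's body presses on something with over 40 N, if the wrist force passes 120 N, or if a joint passes its speed limit or range.

## Working session

There is one attempt and no reset: what is moved stays moved. The work goes in short steps, each a Python script; the robot and the scene stay as the last script left them, time stands still between calls to the robot, and variables do not carry over. Pictures are saved under pics/ and viewed, at most 10 in all, crops included, and the job is handed in when it is done.

```bash
mkdir -p pics; ls; python3 - <<'E'
from cell import *
import cv2
for n in ["side","top"]:
    im=get_image(n); cv2.imwrite(f"pics/{n}0.png",im[:,:,::-1])
    c=calibration(n); print(n,c["mtx"].tolist(),(-c["R"].T@c["t"]).round(3), c["R"].round(3).tolist())
    for q in ["safety_grip","handle_grip","guard","gate","casserole","mug","pepper_mill","salt_jar"]:
        print(n,q,[(round(d["conf"],2),[round(x,1) for x in d["bbox"]]) for d in boxes_of(n,q)[:2]])
print(read_t())
E
```

```text
pics
side [[558.9222635541573, 0.0, 317.2118279722443], [0.0, 558.9222635541573, 246.32350519572287], [0.0, 0.0, 1.0]] [-0.291  1.06   1.208] [[-0.78, -0.625, -0.011], [-0.366, 0.471, -0.803], [0.507, -0.622, -0.596]]
side safety_grip [(0.64, [259.9, 244.2, 59.6, 44.2])]
side handle_grip [(0.94, [289.3, 253.4, 63.6, 102.0])]
side guard [(0.88, [213.1, 280.9, 233.1, 193.5])]
side gate [(0.75, [286.6, 254.1, 65.5, 94.5])]
side casserole [(0.71, [260.4, 244.1, 59.3, 43.1])]
side mug [(0.76, [420.5, 248.4, 21.0, 35.7])]
side pepper_mill [(0.63, [427.4, 216.2, 13.5, 30.4]), (0.43, [297.1, 229.7, 9.5, 14.3])]
side salt_jar [(0.67, [215.2, 389.8, 32.0, 44.6]), (0.54, [213.7, 282.4, 228.6, 191.3])]
top [[592.8857910468464, 0.0, 322.1828243839665], [0.0, 592.8857910468464, 246.33320617149818], [0.0, 0.0, 1.0]] [ 0.449 -0.022  1.98 ] [[-0.017, -1.0, 0.001], [-0.997, 0.017, -0.069], [0.069, -0.002, -0.998]]
top safety_grip [(0.59, [306.9, 216.9, 95.0, 27.1])]
top handle_grip [(0.63, [310.5, 217.8, 93.7, 23.8])]
top guard [(0.85, [257.6, 169.1, 209.3, 140.8])]
top gate [(0.7, [308.8, 216.9, 95.0, 21.6])]
top casserole [(0.65, [310.2, 180.8, 65.4, 52.7])]
top mug [(0.71, [429.5, 305.6, 37.2, 28.7])]
top pepper_mill [(0.61, [473.9, 283.0, 26.5, 15.3])]
top salt_jar [(0.63, [164.5, 272.3, 28.4, 23.2]), (0.29, [306.5, 218.1, 96.8, 26.7])]
0.9
```

```bash
python3 - <<'E'
import cv2
t=cv2.imread("pics/top0.png"); s=cv2.imread("pics/side0.png")
cv2.imwrite("pics/a.png",cv2.resize(t[80:340,130:490],(800,578),interpolation=cv2.INTER_CUBIC))
cv2.imwrite("pics/b.png",cv2.resize(s[180:330,220:420],(800,600),interpolation=cv2.INTER_CUBIC))
E
```

```text
(no output)
```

View pics/a.png

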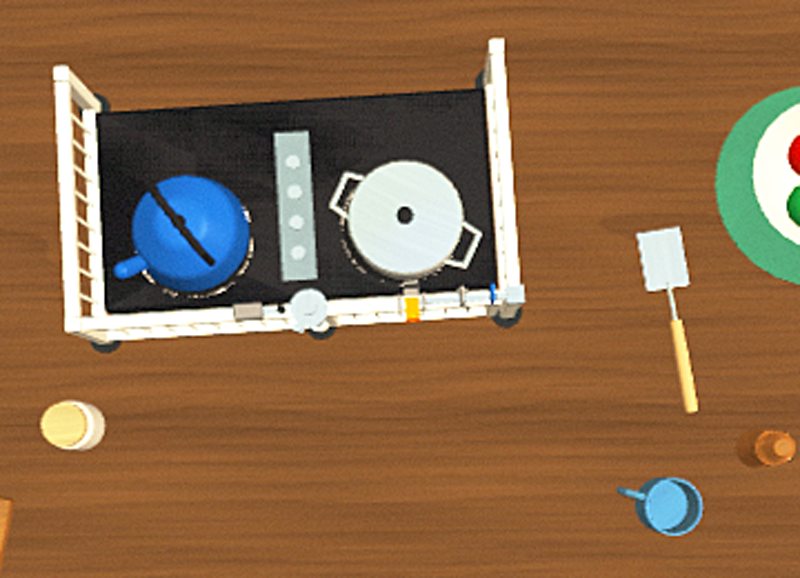

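View pics/b.png

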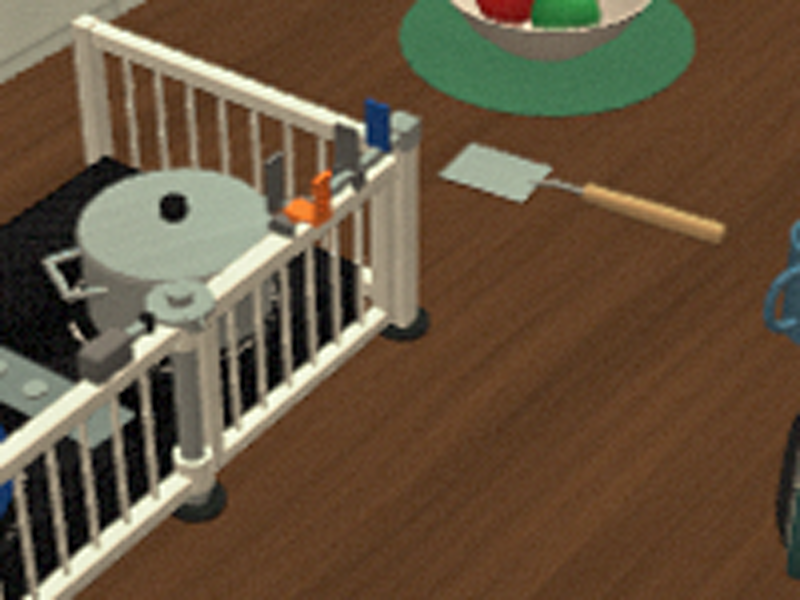

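Top view: the hinge cap is at about (269,219) px, orange at (315,219) and the blue fin at (352,212); the pepper mill and mug stand at lower right. Side view: tops of blue fin (314,205), grey handle fin (307,212), orange fin (300,223) and grey safety fin (289,219). Next I'll fit the guard pose.

```bash
cat > h.py <<'E'
from cell import *
import numpy as np, cv2
from scipy.optimize import least_squares
def proj(c,X):
    x=c["R"]@np.asarray(X)+c["t"]; return (c["mtx"]@x)[:2]/x[2]
def world(p,l):
    h,k,a=p; return np.array([h+np.cos(a)*l[0]-np.sin(a)*l[1],k+np.sin(a)*l[0]+np.cos(a)*l[1],l[2]])
def fit(obs,p0):
    f=lambda p:np.concatenate([proj(c,world(p,l))-uv for c,l,uv in obs])
    r=least_squares(f,p0,loss="soft_l1"); return r.x,r.fun.reshape(-1,2)
def back(c,uv,z):
    d=c["R"].T@np.linalg.solve(c["mtx"],[uv[0],uv[1],1]); o=-c["R"].T@c["t"]
    return o+d*(z-o[2])/d[2]
E
python3 - <<'E'
from h import *
s,t=calibration("side"),calibration("top")
B=[0,-.2485,.246];G=[0,-.2075,.246];O=[-.024,-.14,.246];GS=[.024,-.14,.246]
obs=[(s,B,[314,205]),(s,G,[306.8,211.3]),(s,O,[300.5,223.2]),(s,GS,[288.8,218.8]),(t,B,[351.8,211.8]),(t,G,[338,213])]
p,r=fit(obs,[.55,.1,0]); print(p,r.round(1).tolist())
for l in ([0,0,.226],[0,-.14,.226],[0,-.228,.226]): print(world(p,l).round(4))
print("top hinge",proj(t,world(p,[0,0,.21])),"orange",proj(t,world(p,O)))
for n,uv,z in [("mug",(431,306),.095),("mill",(479,281.5),.157),("salt",(162,271),.1),("cass",(312,177),.163)]: print(n,back(t,uv,z).round(3))
w=calibration("wrist");R=w["R"];print("wrist cam",-R.T@w["t"],R.round(2).tolist(),w["mtx"][0],read_tool_rot(),read_tcp_pos())
print(inverse_kinematics(world(p,[0,-.19,.40]),[180,0,np.degrees(p[2])]))
E
```

```text
[0.65565678 0.13543818 0.05871844] [[1.2, 0.2], [0.8, -0.3], [0.4, 0.1], [-0.3, -0.4], [-0.6, -0.5], [-0.7, -0.6]]
[0.6557 0.1354 0.226 ]
[ 0.6639 -0.0043  0.226 ]
[ 0.669  -0.0922  0.226 ]
top hinge [268.09891357 219.03200721] orange [315.07464366 222.16314853]
mug [ 0.384 -0.367  0.095]
mill [ 0.458 -0.505  0.157]
salt [0.509 0.483 0.1  ]
cass [0.79  0.002 0.163]
wrist cam [ 0.335914   -0.58885058  0.38351106] [[0.4, -0.91, 0.0], [-0.88, -0.39, 0.27], [-0.24, -0.11, -0.96]] [371.15174104   0.         315.21715757] [ 1.79996359e+02 -7.01233873e-04  2.38250976e+01] [ 0.27268812 -0.61748879  0.23874506]
[-6.78288341e+00  1.15479835e+01  7.96423495e+01 -2.54444375e-14
  8.88096670e+01  7.98527978e+01]
```

The pose fit is consistent: residuals are about 1 px and the predicted hinge pixel matches. Now I move above the safety catch and refine with the wrist camera.

```bash
python3 - <<'E'
from h import *
p=[.6557,.1354,.0587]; a=np.degrees(p[2])
x=world(p,[.006,-.14,.33]); print(x,inverse_kinematics(x,[180,0,a+90]))
move_ptp(x,[180,0,a+90]); print(read_qpos(),read_t())
c=calibration("wrist"); im=get_image("wrist")
np.savez("w1.npz",**{k:np.asarray(c[k]) for k in("mtx","R","t")})
for l,col in [([0,-.2485,.246],(255,0,0)),([0,-.2075,.246],(0,255,0)),([-.024,-.14,.246],(0,0,255)),([.024,-.14,.246],(255,0,255)),([0,0,.226],(0,255,255))]:
    uv=proj(c,world(p,l)); print(uv.round(1))
cv2.imwrite("pics/w1.png",im[:,:,::-1])
E
```

```text
[ 0.66990295 -0.00400687  0.33      ] [-2.47280935 12.31275193 85.84704139  0.         81.84020669 -5.8360716 ]
[-2.55500908e+00  1.23214441e+01  8.58589797e+01 -1.67312174e-02
  8.18384997e+01 -5.83804199e+00] 3.5083
[306.1 391. ]
[305.7 340.3]
[267.5 246.8]
[342.2 246.7]
[303.8  11.2]
```

View pics/w1.png

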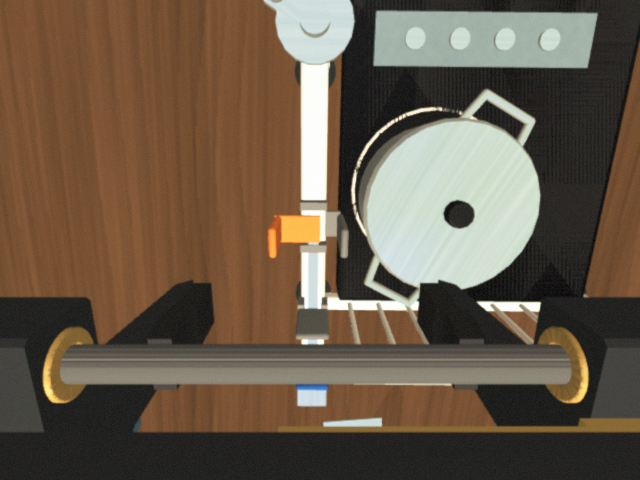

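```bash
python3 - <<'E'
import cv2
im=cv2.imread("pics/w1.png")
cv2.imwrite("pics/w1c.png",cv2.resize(im[190:300,245:375],None,fx=5,fy=5,interpolation=cv2.INTER_CUBIC))
E
```

```text
(no output)
```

View pics/w1c.png

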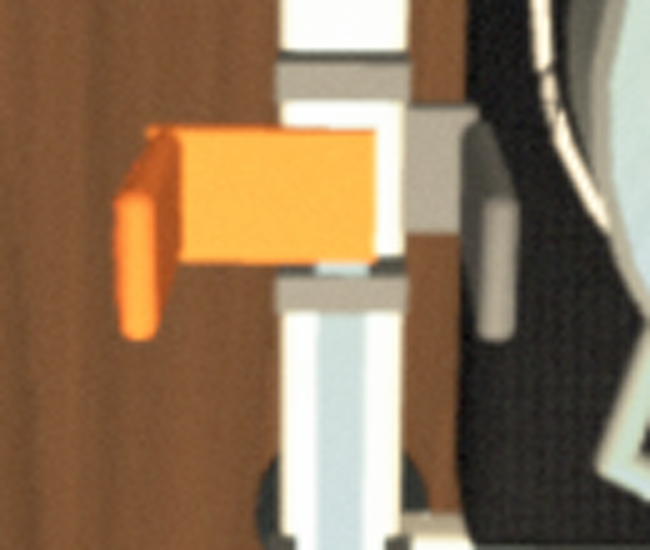

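Wrist view: orange fin top at (272.2, 243.2), grey safety fin top at (344.6, 243.4), and the rail centre line runs near columns 313–314.5. That puts the fins about 2 mm from the prediction, so I refit using these points and the rail line.

```bash
python3 - <<'E'
from h import *
s,t=calibration("side"),calibration("top"); w=dict(np.load("w1.npz"))
im=cv2.imread("pics/w1.png").astype(int)
# rail edges: white run around col 314
rows=[r for r in range(80,190,10)]
cen=[]
for r in rows:
    m=np.where(im[r,290:340].min(1)>200)[0]+290; cen.append((m[0]+m[-1])/2)
print(np.round(cen,1))
B=[0,-.2485,.246];G=[0,-.2075,.246];O=[-.024,-.14,.246];GS=[.024,-.14,.246]
oW=[(w,O,[272.2,243.2]),(w,GS,[344.6,243.4])]
def f(p,full=False):
    r=[(proj(w,world(p,l))-uv) for _,l,uv in oW]
    e=[]
    for r0,c0 in zip(rows,cen):
        X=back(w,(c0,r0),.19); e.append(np.dot(X[:2]-p[:2],[np.cos(p[2]),np.sin(p[2])])*600*.5)
    q=[(proj(c,world(p,l))-uv)*.5 for c,l,uv in [(s,B,[314,205]),(s,O,[300.5,223.2]),(t,B,[351.8,211.8]),(t,[0,0,.21],[269.1,218.6])]]
    return np.concatenate([*r,e,*q])
r=least_squares(f,[.6557,.1354,.0587],loss="soft_l1"); print(r.x,f(r.x).round(1)); np.save("p.npy",r.x)
E
```

```text
[314.5 314.5 314.  314.  314.  314.  314.  314.  313.5 313.5 313.5]
[0.66220087 0.13790279 0.03152311] [-0.4 -0.6  2.1  1.1  0.2  0.2  0.2  0.2  0.3  0.3  0.4  0.4  0.4  0.4
  0.5  0.4  0.3 -0.4  0.1 -0.7 -0.2 -0.9 -0.9]
```

```bash
python3 - <<'E'
from h import *
p=np.load("p.npy"); p[2]=.038; a=np.degrees(p[2])
w=dict(np.load("w1.npz"))
m=(back(w,(272.2,243.2),.246)+back(w,(344.6,243.4),.246))/2; print("mid fins",m, world(p,[0,-.14,.246]))
m[2]=0
d=np.array([np.cos(p[2]),np.sin(p[2]),0])*.006
rot=[180,0,a+90]
move_linear(m+d+[0,0,.26],rot,vel=.15)
print(move_linear(m+d+[0,0,.208],vel=.08,max_force=8),read_tcp_pos(),read_wrist_force())
print(move_gripper(.050,20),read_grip_width(),read_wrist_force())
move_gripper(.036,20); dwell(.3)
print(read_grip_width(),read_gripper_force(),read_wrist_force(),read_t())
im=get_image("wrist");cv2.imwrite("pics/w2.png",im[:,:,::-1])
E
```

```text
mid fins [ 0.66605102 -0.00190999  0.246     ] [ 0.66751959 -0.00199614  0.246     ]
False [ 0.67224537 -0.00165422  0.20811179] [0.35083037 0.22215081 0.1562616 ]
False 0.05008428269988126 [-4.05072391 -0.5768155   3.70710684]
0.03899729379586802 20.001828535459936 [-4.43882812 -0.14201733  3.97717787] 6.3167
```

View pics/w2.png

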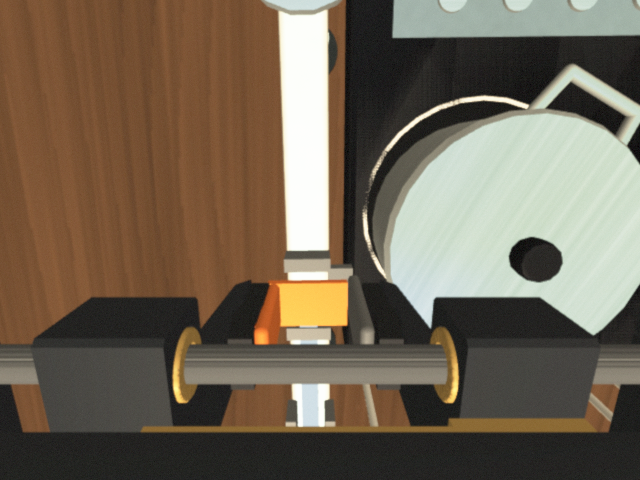

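The safety fins are squeezed to 39 mm with both pads on them, so the catch is home. I'll release, move above the handle catch and measure again.

```bash
python3 - <<'E'
from h import *
print(read_tcp_pos())
c=calibration("wrist"); im=cv2.imread("pics/w2.png").astype(int)
P=[]
for r in range(40,240,10):
    m=np.where(im[r,270:345].min(1)>190)[0]+270; P.append(back(c,((m[0]+m[-1])/2,r),.19)[:2])
P=np.array(P); k=np.polyfit(P[:,1],P[:,0],1); print("yaw w2",-k[0], "x at y=-.002",np.polyval(k,-.002))
p=np.load("p.npy"); p[2]=.038
move_gripper(.088)
q=read_tcp_pos(); move_linear([q[0],q[1],.30],vel=.15)
x=world(p,[0,-.222,.31]); rot=[180,0,np.degrees(p[2])+180]
move_linear(x,rot,vel=.15); print(read_qpos(),read_t())
c=calibration("wrist"); im=get_image("wrist"); cv2.imwrite("pics/w3.png",im[:,:,::-1])
np.savez("w3.npz",**{k:np.asarray(c[k]) for k in("mtx","R","t")})
for l in [[0,-.2485,.246],[0,-.2075,.246],[-.011,-.14,.246],[.024,-.14,.246],[0,0,.21]]: print(proj(c,world(p,l)).round(1))
E
```

```text
[ 0.67181321 -0.00172521  0.20801553]
yaw w2 0.05304806269941401 x at y=-.002 0.6692727105534968
[-9.23642108e+00  1.33501001e+01  8.66983826e+01  3.47642386e-03
  7.99950545e+01 -1.01395734e+02] 9.6917
[268.3 255.9]
[337.8 255.9]
[454.1 238. ]
[448.3 293.5]
[638.1 239.6]
```

View pics/w3.png

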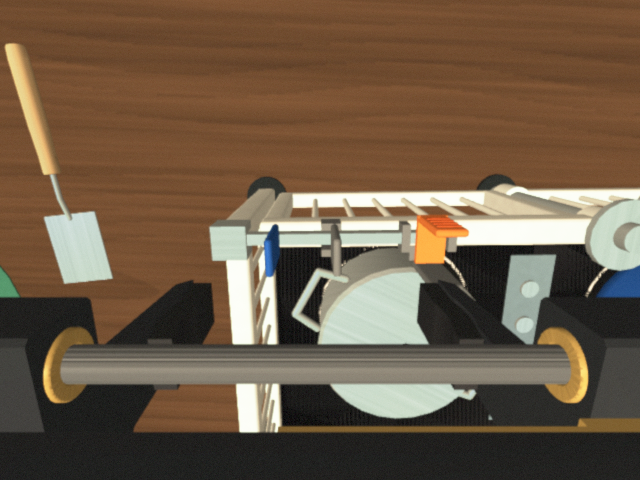

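```bash
python3 - <<'E'
import cv2
im=cv2.imread("pics/w3.png")
cv2.imwrite("pics/w3c.png",cv2.resize(im[200:300,250:360],None,fx=6,fy=6,interpolation=cv2.INTER_CUBIC))
E
```

```text
(no output)
```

View pics/w3c.png

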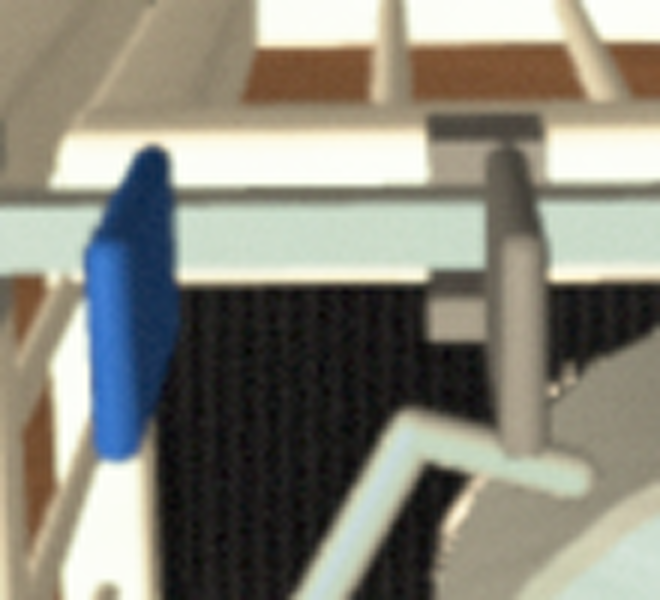

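```bash
python3 - <<'E'
from h import *
w=dict(np.load("w3.npz"))
b=back(w,(268.5,258.),.246);g=back(w,(337.2,257.3),.246);m=(b+g)/2
print(b,g,np.linalg.norm(b-g),m)
p=np.load("p.npy");p[2]=.038; print(world(p,[0,-.228,.246]))
S=np.array([.6657,-.0017]); v=S-m[:2]; print("d",np.linalg.norm(v),"yaw",np.arctan2(-v[0],v[1]))
# top camera fence rail line
t=calibration("top");im=cv2.imread("pics/top0.png").astype(int)
P=[]
for u in range(170,234,4):
    col=im[195:240,u].min(1); r=np.where(col>190)[0]+195
    if len(r): P.append((u,r[0],r[-1]))
print(P)
E
```

```text
[ 0.67292609 -0.11029295  0.246     ] [ 0.67094637 -0.06975409  0.246     ] 0.0405871703180821 [ 0.67193623 -0.09002352  0.246     ]
[ 0.67086279 -0.08993262  0.246     ]
d 0.0885434083025906 yaw 0.07048970015455841
[(170, np.int64(195), np.int64(227)), (174, np.int64(195), np.int64(231)), (178, np.int64(222), np.int64(232)), (182, np.int64(222), np.int64(232)), (186, np.int64(222), np.int64(232)), (190, np.int64(222), np.int64(232)), (194, np.int64(221), np.int64(231)), (198, np.int64(206), np.int64(231)), (202, np.int64(221), np.int64(231)), (206, np.int64(220), np.int64(231)), (210, np.int64(220), np.int64(230)), (214, np.int64(220), np.int64(230)), (218, np.int64(220), np.int64(230)), (222, np.int64(219), np.int64(229)), (226, np.int64(219), np.int64(229)), (230, np.int64(210), np.int64(229))]
```

```bash
python3 - <<'E'
from h import *
w=dict(np.load("w3.npz")); s=calibration("side")
for z in (.19,.2,.21,.22):
    X=back(w,(230,240),z); print(z,X.round(4),proj(s,X).round(1),"obs 320.8,210.5")
p=np.array([.6605,.1377,.050]); np.save("p.npy",p); a=np.degrees(p[2])
x=world(p,[0,-.222,.25]); move_linear(x,[180,0,a+180],vel=.1)
x[2]=.208; print(move_linear(x,vel=.04,max_force=5),read_tcp_pos(),read_wrist_force(),read_t())
E
```

```text
0.19 [ 0.6789 -0.1455  0.19  ] [319.6 214.5] obs 320.8,210.5
0.2 [ 0.676  -0.1432  0.2   ] [319.8 212.5] obs 320.8,210.5
0.21 [ 0.6731 -0.1409  0.21  ] [320.  210.6] obs 320.8,210.5
0.22 [ 0.6702 -0.1387  0.22  ] [320.3 208.6] obs 320.8,210.5
True [ 0.67116657 -0.08395533  0.21037844] [0.20666425 1.17883546 4.63676603] 11.4083
```

Contact came at 0.2104: the fingertip met the latch-post cap, which triangulates to about 0.21. I'll grip from just above it, which still overlaps the fins.

```bash
python3 - <<'E'
from h import *
p=np.load("p.npy")
x=world(p,[0,-.222,.2128]); move_linear(x,vel=.04); print(read_tcp_pos(),read_wrist_force())
move_gripper(.060,40); print(read_wrist_force())
x[2]=.209; print(move_linear(x,vel=.03,max_force=6),read_wrist_force())
move_gripper(.030,40); dwell(.2)
print(read_grip_width(),read_gripper_force(),read_wrist_force(),read_torque(),read_tcp_pos(),read_t())
E
```

```text
[ 0.67175366 -0.08405258  0.21280421] [ 0.80092555 -0.68567988 -0.93762666]
[ 0.20151967 -0.98207137 -0.4888407 ]
False [ 0.67790869 -1.89942156 -1.03632962]
0.032268330493877985 39.9986039288342 [ 1.60713157 -3.81927354 -3.31793356] [-1.20873688 -0.36047862 -0.01082133] [ 0.67152869 -0.08455126  0.20872671] 13.25
```

Bolt drawn: width is 32.3 mm and forces are small. Now I swing along the arc, checking forces.

```bash
cat > swing.py <<'E'
from h import *
import sys
p=np.load("p.npy"); H=p[:2]; a=np.degrees(p[2])
x0=world(p,[0,-.222,.209])
def go(th,vel,mf):
    c,s=np.cos(-th),np.sin(-th); d=x0[:2]-H
    return move_linear([H[0]+c*d[0]-s*d[1],H[1]+s*d[0]+c*d[1],x0[2]],[180,0,a+180-np.degrees(th)],vel=vel,max_force=mf)
t0,t1,n,vel=map(float,sys.argv[1:])
for th in np.linspace(t0,t1,int(n)+1)[1:]:
    hit=go(th,vel,25); f=np.array(read_wrist_force()); e=[-np.sin(p[2]-th),np.cos(p[2]-th)]; e=np.array(e)
    print(round(th,2),hit,"rad",round(f[:2]@e,1),"tan",round(f[:2]@[e[1],-e[0]],1),"z",f[2].round(1),"w",round(read_grip_width(),4),"M",np.round(read_torque(),1),round(read_t(),2),flush=True)
    if hit: break
E
python3 swing.py 0 .5 5 .06
```

```text
0.1 False rad -5.3 tan 1.4 z -4.1 w 0.0323 M [-1.3 -0.2 -0.1] 13.77
0.2 False rad -4.0 tan 1.2 z -3.5 w 0.0322 M [-1.3 -0.  -0.1] 14.28
0.3 False rad -4.7 tan 2.2 z -4.0 w 0.0321 M [-1.3  0.1 -0.1] 14.8
0.4 False rad -4.9 tan 2.0 z -3.7 w 0.0323 M [-1.3  0.2 -0.1] 15.32
0.5 False rad -4.3 tan 1.7 z -3.8 w 0.0325 M [-1.2  0.3 -0.2] 15.83
```

```bash
python3 swing.py .5 1.78 13 .05
```

```text
0.6 False rad -4.3 tan 1.6 z -5.4 w 0.0325 M [-1.1  0.4 -0.2] 16.42
0.7 False rad -2.2 tan 2.3 z -7.3 w 0.0322 M [-0.9  0.3 -0.2] 17.0
0.8 False rad -1.9 tan 5.0 z -8.4 w 0.0325 M [-1.1 -0.1 -0.1] 17.58
0.89 False rad -0.1 tan 5.8 z -8.7 w 0.0323 M [-1.  -0.1 -0.1] 18.17
0.99 False rad 2.2 tan 2.4 z -11.4 w 0.0321 M [-0.4 -0.1 -0.3] 18.75
1.09 False rad 5.1 tan -0.5 z -11.7 w 0.0323 M [-0.1 -0.2 -0.3] 19.33
1.19 False rad 6.0 tan 0.4 z -12.8 w 0.032 M [ 0.  -0.3 -0.3] 19.92
1.29 False rad 7.0 tan 2.1 z -13.9 w 0.0322 M [-0.2 -0.6 -0.2] 20.5
1.39 False rad 7.2 tan 2.4 z -14.0 w 0.0321 M [-0.2 -0.6 -0.3] 21.08
1.48 False rad 8.9 tan 2.2 z -14.4 w 0.0322 M [-0.2 -0.7 -0.1] 21.67
1.58 False rad 9.6 tan 2.2 z -14.3 w 0.0323 M [-0.2 -0.7 -0.1] 22.25
1.68 False rad 8.2 tan 1.5 z -14.1 w 0.0326 M [-0.3 -0.7 -0.1] 22.83
1.78 False rad 9.4 tan 1.7 z -14.9 w 0.0321 M [-0.3 -0.7 -0.1] 23.42
```

Forces match the click at 0.8–0.9 rad and the spring after it. One look to confirm the gate's angle.

```bash
python3 - <<'E'
from h import *
dwell(.3)
A=get_image("side")[:,:,::-1];B=get_image("wrist")[:,:,::-1]
cv2.imwrite("pics/end.png",np.hstack([cv2.resize(A[150:450,150:450],(400,400)),cv2.resize(B,(400,400))]))
p=np.load("p.npy");s=calibration("side");q=read_tcp_pos();print(q,np.arctan2(*(p[:2]-q[:2]))+np.pi, read_tool_rot(),read_t(),read_gripper_force())
for th in (1.66,1.78,1.9):
    for l in (.1,.26): print(th,l,proj(s,world([p[0],p[1],p[2]-th],[0,-l,.19])).round(0))
E
```

```text
[0.44269811 0.17219277 0.20867639] 4.869452209223579 [1.79847821e+02 3.01778663e-02 8.08701506e+01] 23.8167 40.03995175939053
1.66 0.1 [290. 272.]
1.66 0.26 [332. 296.]
1.78 0.1 [287. 274.]
1.78 0.26 [325. 301.]
1.9 0.1 [283. 275.]
1.9 0.26 [315. 306.]
```

View pics/end.png

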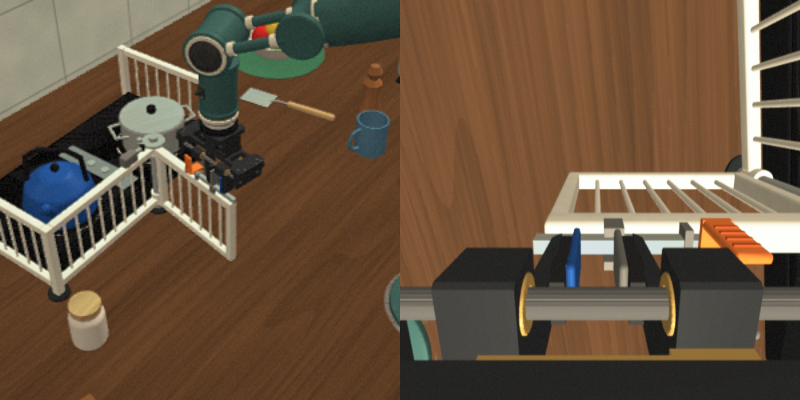

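Side view: the gate's free-end top corner is at about (325,300) px, which matches the prediction for 1.78 rad. The fins are still gripped and the casserole, mug, mill, salt jar and spatula look undisturbed.

```bash
python3 -c "
from cell import *
print(finish_job())"
```

```text
the job is handed in; nothing more can be done
None
```

I squeezed the safety catch home, drew the bolt, swung the gate past its click and handed the job in with the gripper holding it at about 1.78 rad; the other items look undisturbed in the last picture, and no verdict was reported back.

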